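Dock and function-test the wireless stop station

ROBOT

A 6-joint arm with a two-finger parallel gripper is mounted at the origin on the work surface; the furniture and walls round the work are solid. World frame = base frame: x ahead of the robot, y to its left, z up, the work surface at z = 0. Lengths are in mm, angles in rad, forces in N, time in s.
With the tool pointing down it reaches from about 275 to 750 mm from the base axis. Payload 10.2 kg.
Tool frame: the origin (TCP) lies at the very end of the fingers, on their centre line; the grasp point (between the pads) lies 19 mm behind it; z points along the fingers, y is the line along which they close (so a half turn about z gives the same grasp; the last joint's range is limited). The gripper opens to 85 mm and grips with 20 to 120 N. Pads are 22 mm wide; open, the fingers measure 114 mm over their backs; the gripper's body (76 mm by 85 mm) begins 54 mm behind the grasp point. The pads swing forward as they close: fully open they stand 13 mm farther back than shut.
Start: joints at [-1.383, 0.313, 1.498, -0, 1.331, -0.223], TCP at [209.643, -481.332, 231.294] pointing down, gripper open.
Joint ranges: [-2.94, 2.94], [-0.97, 2.17], [0.19, 2.56], [-1.23, 4.37], [0.02, 3.11], [-2.88, 2.88]. Speed limits (rad/s): [2.39, 2.39, 3.01, 3.14, 3.14, 3.14].

INTERFACE

Orientations are given as a unit quaternion [w, x, y, z].
In Python, from rig import ctrl gives the robot as it stands.
- The arm moves only by the shell command python3 -m inch 'ROWS' [OPENING] [FORCE]. ROWS is text: rows parted by semicolons, each of 6 numbers parted by spaces: the shift along the tool's x, y, z in mm, then the turn, a rotation vector about the tool's x, y, z in units of 6 degrees (1.0 is 6 degrees). A call has exactly 10 rows; each row shifts and turns the commanded pose from where the row before left it, along the tool's axes as they then stand; what a row does not reach is not made up. A row lasts 1/12 s, in which the tool goes at most 41.7 mm and 7.16 degrees, less where a joint would pass 70% of its speed; a pose out of reach is approached as far as the arm can. A call with a gripper value outside its range is refused whole. OPENING is the opening, from 0 (shut) to 1 (fully open), set as the call begins (- or left out, the last holds). The fingers move at their own pace and stop on an object; FORCE is the grip in N (left out, the last holds). Time passes only in rows, so rows that do not move let the fingers close, or fill a call up. It gives the time, the measured TCP pose, the force, the opening and the grip force at its end, in the units of the state.
- ctrl.sense(): the state, without advancing time (a new reading comes with each control period).
- ctrl.capture(name): name is "scene" or "top" or "wrist"; returns a dict with "image" (400x640x3 uint8, red, green, blue), "intrinsics" (3x3 intrinsics, pixels), "D" ([k1, k2, p1, p2, k3] as OpenCV has them; the pictures are not rectified), "rvec" (rotation vector, rad) and "tvec" (3), from world to camera coordinates, as OpenCV has them. Camera axes: x right, y down, z forward; pixel columns grow to the right and rows downward; lengths in mm; the calibration is good to about 2 mm. A picture is of the moment at which its call begins. There is no depth.
- ctrl.finish_job(): hands the job in; it is judged then, once.
The state is a dict: "time_s": time; "joints": joint angles; "dq": joint speeds; "tau": joint torques, N m; "eef_pos": TCP position; "ee_rot": TCP orientation; "force": force on the tool from outside, world axes, zero at the start; "wrist_torque": the same for the moment, N m; "grip_width": opening from 0.0 (shut) to 1.0 (fully open); "grip_force": force on a finger pad.
Only numpy, scipy, OpenCV 4.12 (cv2) and the standard library are available. Lean on these libraries where they do the work, as an engineer would, in place of code of your own. Each camera call takes 0.05 s, during which the arm holds its last target. There are 200 camera calls.

TASK

Take the loose yellow stop station by its housing, not by the red button, and set it down upright and flat in its low blue dock, button at the dock's red end, and let go. Then test it: push the red mushroom button down until it latches and stays down when you let go, then grip the red head and turn it clockwise so that it pops back up and stays up. Do not knock the yellow oil bottle about, and leave the station sitting in its dock.

Things in the scene. Friction and masses are not known exactly. Their poses are not given: they have to be found in the camera images.
- station_grip (a point): Loose wireless stop station: box housing 170 mm long (its x) x 52 mm wide (its y) x 50 mm high, black below, yellow above, about 0.46 kg, standing upright on the worktop. This point lies inside the housing, 25 mm from its middle toward +x (the end away from the button), on the centre line, 34 mm above its underside: the place to grip it across its width from above. x runs along the housing from the button end to the plain end, z up.
- station_bottom (a point): Centre of the station's underside; axes as the station's (x from the button end to the plain end, z up).
- button_axis (a point): Point on the station's housing top (50 mm above its underside) where the button's vertical axis passes, 57 mm from the middle toward -x, on the centre line. Does not move with the button.
- station: The whole station with its button; origin at the centre of its underside, axes as above.
- red_head: Red round mushroom head, 44 mm in diameter, 26 mm thick, with white arrows on its top. Unpressed its underside is 16 mm and its top 42.5 mm above the housing top; latched it sits 10 mm lower. Its body's origin lies on the button axis: use head_top for its place.
- head_top (a point): Centre of the top of the red head; moves down with the button and turns with it.
- stop_press (a joint): How far the button is pressed, m: 0 = up, 0.013 = stop. It is sprung up (3.4 N at the top, 6 N at the stop, with about 1 N more as the latch snaps over). Pressed past about 0.011 it latches, and let go it rises to rest at about 0.010. Only turning the head frees it.
- stop_turn (a joint): Turn of the red head, rad, growing clockwise seen from above, 0 to 1.3 (stop). A weak spring brings it slowly back to 0 when let go. Turned past about 0.9 it draws the latch back and the button springs up (if the fingers hold the head, at the latest when they let go).
- dock_seat (a point): Centre of the top of the dock's 12 mm thick floor plate, where the centre of the station's underside belongs. x runs along the dock from its red-painted end (-x, for the button) to its grey end, z up.
- dock_button_end (a point): Point on the top of the dock's floor plate over which the button axis belongs, 57 mm from dock_seat toward the red end (-x).
- oil_bottle: Yellow oil bottle with red spout, a bystander, 53 mm in diameter, 142 mm tall, standing on the worktop between the places of the station and the dock; origin at the centre of its underside.
- dock: Fixed dock on the worktop, a low shoe 200 x 76 mm with a blue floor plate; origin at the centre of its underside, axes as dock_seat. U-shaped cheeks, red at one end and grey at the other, rise 15 mm above the floor plate, with 5 mm of play all round the housing. They reach 32 mm in from each end of the dock; between them its long sides are open for the fingers.
Things that resemble listed ones, but are neither listed nor needed, are in the scene too. What is meant by the station is not orange, and is the larger of those in its own colour.

How it is judged:
By the outcome, as a careful person would: the job done as asked, in the order asked, and still so for the second after the job is handed in, with the robot touching nothing.
It also fails if it takes over 69 s, if anything falls off the work surface, if the arm or the gripper's body presses on something with over 40 N, if the wrist force passes 120 N, or if a joint passes its speed limit or range.

## Working session

There is one attempt and no reset: what is moved stays moved. The work goes in short steps, Python scripts to look and compute and a shell command to move; the robot and the scene stay as the last step left them, time stands still between calls to the robot, and variables do not carry over. Pictures are saved under pics/ and viewed, at most 10 in all, crops included, and the job is handed in when it is done.

```bash
mkdir -p pics; ls
python3 - <<'E'
from rig import ctrl
import cv2
for n in ("scene","top"):
    c=ctrl.capture(n); cv2.imwrite(f"pics/{n}0.png",c["image"][:,:,::-1])
    print(n,c["intrinsics"],c["D"],c["rvec"],c["tvec"])
print(ctrl.sense())
E
```

```text
pics
scene [[482.18929884   0.         314.77196209]
 [  0.         482.18929884 203.36901651]
 [  0.           0.           1.        ]] [-0.00428208  0.          0.          0.          0.        ] [ 0.77345553 -2.42745848  1.32786947] [382.57539724 206.04057029 951.69217925]
top [[502.80862239   0.         314.1529193 ]
 [  0.         502.80862239 198.23624423]
 [  0.           0.           1.        ]] [-0.09377348  0.          0.          0.          0.        ] [ 2.16532583 -2.20424151  0.07073877] [  -6.69556548  470.8754742  1287.71519618]
{'time_s': 0.1, 'joints': array([-1.38340890e+00,  3.13404700e-01,  1.49836976e+00,  9.56619284e-07,
        1.33100308e+00, -2.23361885e-01]), 'dq': array([-0.00049734, -0.0009371 , -0.00211577,  0.00063891, -0.0003252 ,
       -0.00060146]), 'tau': array([ 2.05400916e-03, -4.12899578e+01, -2.60141855e+01, -2.01747989e-04,
        3.02082328e-03, -3.35248309e-06]), 'eef_pos': array([ 209.59342922, -481.09298546,  230.78359666]), 'ee_rot': array([-5.92339275e-04,  9.78984499e-01,  2.03933811e-01,  1.11203223e-05]), 'force': array([0.22416098, 0.93784547, 0.34129624]), 'wrist_torque': array([ 0.00108816, -0.00956724, -0.02595931]), 'grip_force': 0.0, 'grip_width': 0.9981016782639812}
```

View pics/scene0.png

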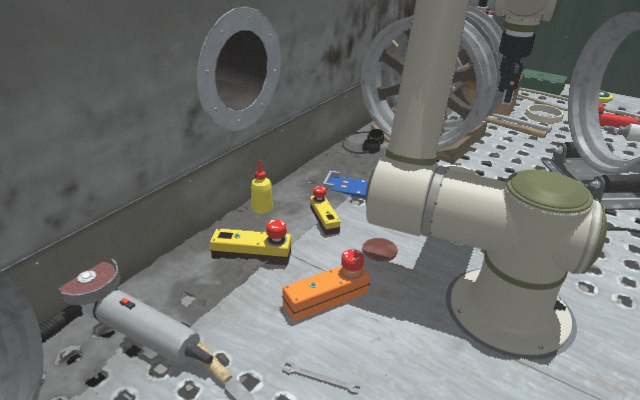

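View pics/top0.png

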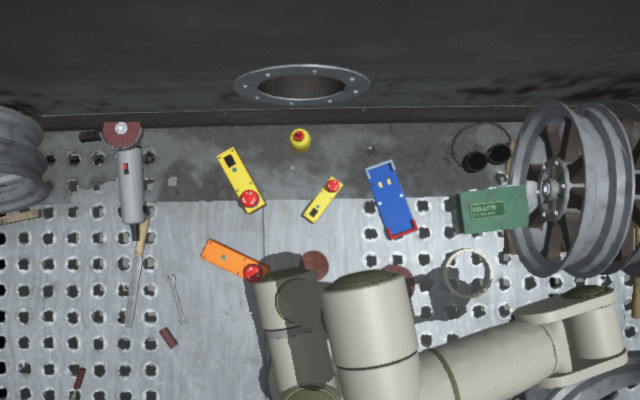

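Scene and top views show three stop stations. In the top view they are large yellow (240,180), small yellow (322,200) and orange (232,260). The large yellow one fits, being the larger of the yellow pair. The dock is blue at (390,200), with its red end at (402,230) and grey end at (380,165). The bottle is at (300,139). I'll confirm in a crop.

Run:
```python
import cv2
i=cv2.imread("pics/top0.png")[135:245,210:425]
a=cv2.resize(i[:85,:70],None,fx=6,fy=6,interpolation=cv2.INTER_CUBIC)   # origin 210,135
b=cv2.resize(i[15:110,145:215],None,fx=5.36,fy=5.36,interpolation=cv2.INTER_CUBIC) # origin 355,150
import numpy as np
h=max(a.shape[0],b.shape[0])
o=np.zeros((h,a.shape[1]+b.shape[1],3),np.uint8); o[:a.shape[0],:a.shape[1]]=a; o[:b.shape[0],a.shape[1]:]=b
print(o.shape,a.shape); cv2.imwrite("pics/crop0.png",o)
```

```text
(510, 795, 3) (510, 420, 3)
```

View pics/crop0.png

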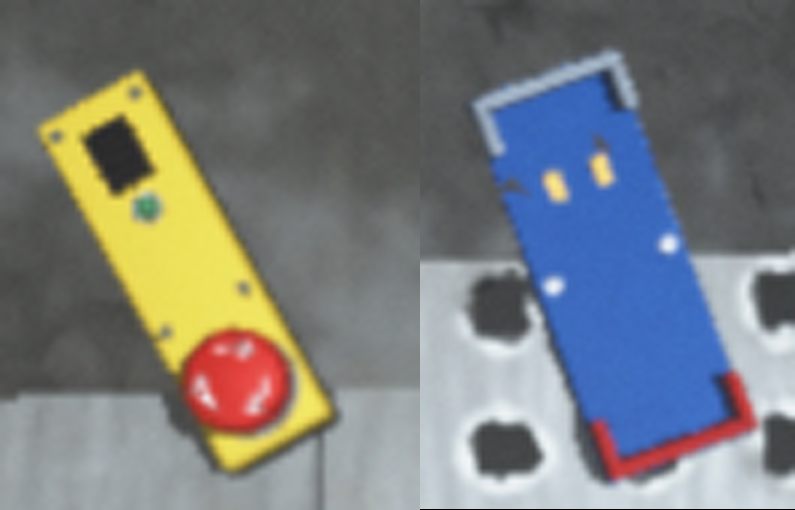

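The crop confirms the large yellow station. Its housing-top corners in the crop are (38,128), (140,70), (338,415) and (232,474), with the button at the lower end. The dock's cheek corners are grey (472,102), (620,50) and red (757,425), (615,480).

```bash
cat > h.py <<'E'
import numpy as np, cv2
from scipy.spatial.transform import Rotation as R
from rig import ctrl
def ray(c,px,z):
    u=cv2.undistortPoints(np.array(px,float).reshape(-1,1,2),c["intrinsics"],np.array(c["D"],float)).reshape(-1,2)
    M=cv2.Rodrigues(np.array(c["rvec"],float))[0]; o=-M.T@np.ravel(c["tvec"])
    d=np.c_[u,np.ones(len(u))]@M
    return o+d*((z-o[2])/d[:,2])[:,None]
def rect(P): # plain L, plain R, button R, button L
    c=P.mean(0); x=(P[0]+P[1]-P[2]-P[3])/2
    return c,np.degrees(np.arctan2(x[1],x[0])),[round(float(np.linalg.norm(P[i]-P[(i+1)%4])),1) for i in range(4)]
def tool():
    s=ctrl.sense(); w,x,y,z=s["ee_rot"]; return np.array(s["eef_pos"]),R.from_quat([x,y,z,w])
def go(target,yaw):
    """tool-frame shift and turn (deg) to point-down pose with tool y along yaw+90 (mod 180)"""
    p,r=tool(); d=r.inv().apply(np.array(target)-p)
    out=[]
    for k in(0,180):
        a=np.radians(yaw+k); X=np.array([np.cos(a),np.sin(a),0]);Z=np.array([0,0,-1.]);Y=np.cross(Z,X)
        t=R.from_matrix(np.c_[X,Y,Z]); out.append(np.round((r.inv()*t).as_rotvec()*180/np.pi/6,2))
    print("tcp",p.round(1),"shift",d.round(1),"turn units",*out, "tool x",r.apply([1,0,0]).round(3))
def pic(name,fn,crop=None,f=1):
    c=ctrl.capture(name); i=c["image"][:,:,::-1]
    if crop: i=i[crop[1]:crop[3],crop[0]:crop[2]]
    cv2.imwrite("pics/"+fn,cv2.resize(i,None,fx=f,fy=f,interpolation=cv2.INTER_CUBIC)); return c
E
python3 - <<'E'
from h import *
c=ctrl.capture("top")
s=np.array([(38,128),(140,70),(338,415),(232,474)])/6+[209.6,134.6]
d=(np.array([(472,102),(620,50),(757,425),(615,480)])-[420,0])/5.36+[354.6,149.6]
C,a,l=rect(ray(c,s,50));print("station",C,a,l)
g=C+25*np.array([np.cos(np.radians(a)),np.sin(np.radians(a)),0]);print("grip",g)
D,b,l=rect(ray(c,d,27));print("dock",D,b,l)
hb=ray(c,(np.array([[238,380]])/6+[209.6,134.6]),92.5);print("head",hb, C-57*np.array([np.cos(np.radians(a)),np.sin(np.radians(a)),0]))
print("bottle",ray(c,[[300,134]],110))
go([g[0],g[1],200],a)
E
```

```text
station [518.80157149 170.57251644  50.        ] 28.99767152343007 [49.9, 170.2, 51.1, 169.6]
grip [540.66755671 182.69186833  50.        ]
dock [ 465.04874625 -213.40705226   27.        ] 18.884356324336235 [76.2, 192.0, 73.4, 193.8]
head [[469.03888119 143.35864797  92.5       ]] [468.94712518 142.94039413  50.        ]
bottle [[621.38128379  16.27269574 110.        ]]
tcp [ 209.6 -481.1  230.9] shift [ 568.6 -476.4   31.4] turn units [-0.01 -0.   -0.91] [-0.000e+00  1.000e-02  2.909e+01] tool x [0.917 0.399 0.   ]
```

```bash
python3 -m inch '10 -8 0 0 0 0;20 -17 0 0 0 0;28 -24 0 0 0 0;30 -25 0 0 0 0;30 -25 0 0 0 0;30 -25 0 0 0 0;30 -25 0 0 0 0;30 -25 0 0 0 0;30 -25 0 0 0 0;30 -25 0 0 0 0' 1 && python3 -m inch '30 -25 0 0 0 0;30 -25 0 0 0 0;30 -25 0 0 0 0;30 -25 0 0 0 0;30 -25 0 0 0 0;30 -25 0 0 0 0;30 -25 0 0 0 0;30 -25 0 0 0 0;20 -17 0 0 0 0;12 -10 0 0 0 0'
python3 - <<'E'
from h import *
go([540.7,182.7,200],29)
E
```

```text
time_s: 0.98
eef_pos: [366.0, -166.3, 231.3]
ee_rot: [0.0, 0.979, 0.204, 0.0]
force: [0.3, 0.6, -0.0]
grip_width: 1.002
grip_force: 0.0
time_s: 1.82
eef_pos: [524.4, 151.2, 230.9]
ee_rot: [-0.0, 0.979, 0.205, -0.0]
force: [-0.7, -0.2, 0.4]
grip_width: 1.004
grip_force: 0.0
tcp [524.4 151.2 230.9] shift [ 27.6 -22.3  30.9] turn units [-0.01  0.   -0.89] [0.000e+00 1.000e-02 2.911e+01] tool x [ 0.916  0.402 -0.   ]
```

```bash
python3 -m inch '7 -6 10 0 0 0;7 -6 10 0 0 0;7 -6 10 0 0 0;7 -4 10 0 0 0;0 0 10 0 0 -0.5;0 0 10 0 0 -0.4;0 0 10 0 0 0;0 0 0 0 0 0;0 0 0 0 0 0;0 0 0 0 0 0'
python3 - <<'E'
from h import *
c=pic("wrist","w1.png"); go([540.7,182.7,15],29)
pts=np.array([[ 518.8,170.6,50]]); a=np.radians(29)
ex=np.array([np.cos(a),np.sin(a),0]);ey=np.array([-ex[1],ex[0],0])
P=[pts[0]+sx*85*ex+sy*26*ey for sx,sy in((1,1),(1,-1),(-1,-1),(-1,1))]
print(cv2.projectPoints(np.array(P),np.array(c["rvec"],float),np.array(c["tvec"],float),c["intrinsics"],np.array(c["D"],float))[0].reshape(-1,2).round())
E
```

```text
time_s: 2.65
eef_pos: [541.8, 179.0, 161.7]
ee_rot: [0.0, 0.968, 0.249, 0.0]
force: [0.3, -1.1, -0.1]
grip_width: 0.999
grip_force: 0.0
tcp [541.8 179.  161.9] shift [  0.6  -3.8 146.9] turn units [ 0.   -0.01 -0.02] [-2.000e-02 -1.000e-02  2.998e+01] tool x [0.876 0.483 0.001]
[[288. 129.]
 [346. 129.]
 [342. 291.]
 [294. 291.]]
```

View pics/w1.png

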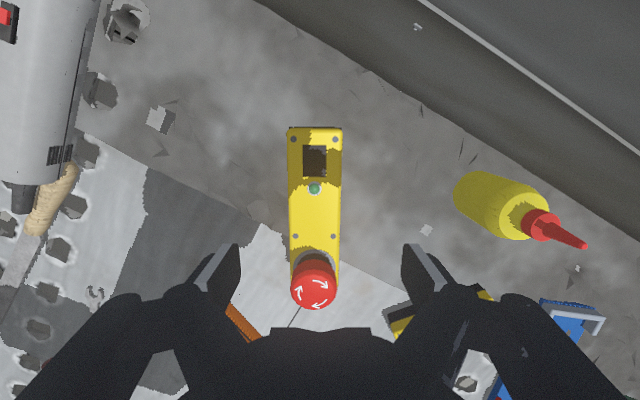

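The wrist view shows the housing's plain-end corners at (288,128) and (342,128), about 2 px left of prediction, and it is squarely aligned. I'll go down and grip.

```bash
python3 -m inch '0.6 -2.5 5 0 0 0;0 -2.5 15 0 0 0;0 0 20 0 0 0;0 0 20 0 0 0;0 0 20 0 0 0;0 0 20 0 0 0;0 0 18 0 0 0;0 0 14 0 0 0;0 0 9 0 0 0;0 0 5 0 0 0' && python3 -m inch '0 0 0 0 0 0;0 0 0 0 0 0;0 0 0 0 0 0;0 0 0 0 0 0;0 0 0 0 0 0;0 0 0 0 0 0;0 0 0 0 0 0;0 0 0 0 0 0;0 0 0 0 0 0;0 0 0 0 0 0' 0 50
```

```text
time_s: 3.53
eef_pos: [539.2, 183.9, 14.3]
ee_rot: [-0.0, 0.968, 0.25, -0.001]
force: [-0.1, -0.4, -0.8]
grip_width: 1.001
grip_force: 0.0
time_s: 4.37
eef_pos: [540.3, 184.0, 16.5]
ee_rot: [0.0, 0.968, 0.25, 0.001]
force: [-1.0, 1.0, 6.8]
grip_width: 0.6
grip_force: 54.0
```

```bash
python3 -m inch '0 0 -5 0 0 0;0 0 -10 0 0 0;0 0 -20 0 0 0;0 0 -24 0 0 0;0 0 -24 0 0 0;0 0 -24 0 0 0;0 0 -24 0 0 0;0 0 -20 0 0 0;0 0 -14 0 0 0;0 0 -5 0 0 0'
python3 - <<'E'
from h import *
print(ctrl.sense()["force"],ctrl.sense()["grip_width"])
b=np.radians(18.9); t=np.array([465.0,-213.4])+25*np.array([np.cos(b),np.sin(b)]); print(t)
go([*t,185],18.9)
E
```

```text
time_s: 5.2
eef_pos: [540.1, 183.9, 188.0]
ee_rot: [0.0, 0.968, 0.25, 0.002]
force: [-1.1, 0.8, -5.4]
grip_width: 0.601
grip_force: 54.1
[-1.07141415  0.77589821 -5.37307051] 0.600758475766127
[ 488.65213397 -205.30206455]
tcp [540.1 183.9 188. ] shift [-233.3  315.7    2.6] turn units [ 0.01 -0.03  1.67] [ 5.000e-02  1.000e-02 -2.833e+01] tool x [0.875 0.484 0.003]
```

```bash
python3 -m inch '-4 5 0 0 0 0;-8 11 0 0 0 0;-14 19 0 0 0 0;-17 23 0 0 0 0;-17 23 0 0 0 0;-17 23 0 0 0 0;-17 23 0 0 0 0;-17 23 0 0 0 0;-17 23 0 0 0 0;-17 23 0 0 0 0' && python3 -m inch '-17 23 0 0 0 0;-17 23 0 0 0 0;-17 23 0 0 0 0;-17 23 0 0 0 0;-13 18 0 0 0 0;-8 11 0 0 0 0;0 0 0 0 0 0.5;0 0 0 0 0 0.7;0 0 0 0 0 0.47;0 0 0 0 0 0'
python3 - <<'E'
from h import *
c=pic("wrist","w2.png"); go([488.7,-205.3,100],18.9)
pic("top","t2.png",(340,130,440,260),4)
E
```

```text
time_s: 6.03
eef_pos: [506.0, -59.9, 184.0]
ee_rot: [-0.001, 0.968, 0.25, -0.001]
force: [1.3, 0.7, -5.6]
grip_width: 0.603
grip_force: 53.9
time_s: 6.87
eef_pos: [487.4, -206.7, 184.3]
ee_rot: [-0.001, 0.987, 0.163, -0.001]
force: [-1.2, -0.8, -5.5]
grip_width: 0.596
grip_force: 54.0
tcp [ 487.5 -206.7  184.5] shift [ 1.7 -0.8 84.5] turn units [-0.01  0.01  0.01] [-2.000e-02 -2.000e-02 -2.999e+01] tool x [ 0.946  0.325 -0.001]
```

View pics/w2.png

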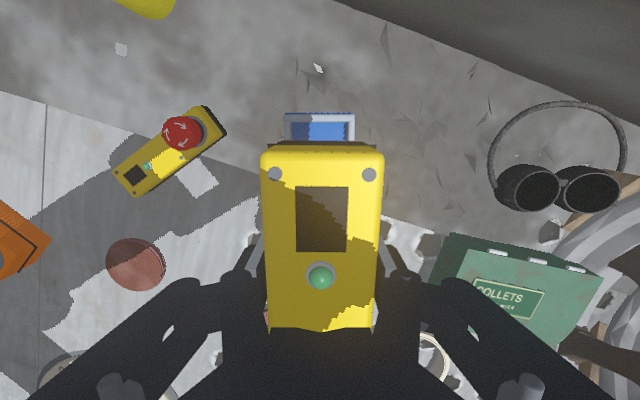

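The wrist view shows the carried station square in the grip. The dock's grey end is visible, with outer corners at about (284,113) and (354,113).

Run:
```python
from h import *
import json
c=ctrl.capture("wrist")
P=ray(c,[(284,113),(354,113)],27); print(P)
b=np.radians(18.9);ex=np.array([np.cos(b),np.sin(b),0]);ey=np.array([-ex[1],ex[0],0])
print("dock from grey end:",P.mean(0)-100*ex, np.linalg.norm(P[0]-P[1]),"yaw",np.degrees(np.arctan2(*(P[0]-P[1])[[1,0]]))-90)
p,r=tool();Q=ray(c,[(261,152),(385,152)],p[2]-15+50)
print("station plain end rel tcp (tool):",r.inv().apply(Q-p), "expect x 60, y -/+26")
i=c["image"][:,:,::-1][95:175,240:400]
a=cv2.resize(i,None,fx=4,fy=4,interpolation=cv2.INTER_CUBIC)
t=cv2.imread("pics/t2.png"); cv2.imwrite("pics/c2.png",np.vstack([a,np.zeros((0,640,3),np.uint8)]))
i=cv2.resize(t,(204,265)); o=np.zeros((320,844,3),np.uint8); o[:,:640]=a;o[:265,640:]=i; cv2.imwrite("pics/c2.png",o[:,:800])
```

```text
[[ 544.74855727 -145.33085316   27.        ]
 [ 568.64413002 -214.54275707   27.        ]]
dock from grey end: [ 462.08780776 -212.32854693   27.        ] 73.22080333080389 yaw 19.047354258196734
station plain end rel tcp (tool): [[ 59.65702343 -24.31743123 -35.01532508]
 [ 59.70611688  23.98810964 -35.05463759]] expect x 60, y -/+26
```

View pics/c2.png

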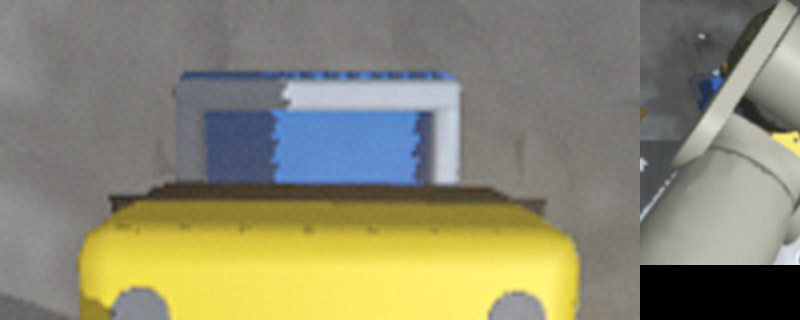

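Refined from the crop, the cheek-top grey edge is at row 115.2, columns 284.3 to 355.4. That puts the dock at about (460.2, -213.9). I'll shift, lower partway and check again.

```bash
python3 -m inch '-1.5 -1 5 0 0 0;-1.5 -1 12 0 0 0;0 0 18 0 0 0;0 0 20 0 0 0;0 0 20 0 0 0;0 0 17 0 0 0;0 0 12 0 0 0;0 0 6 0 0 0;0 0 2 0 0 0;0 0 0 0 0 0'
python3 - <<'E'
from h import *
c=pic("wrist","w3.png",(200,60,440,240),3.3); go([483.9,-205.8,28.5],19)
c2=ctrl.capture("scene")
b=np.radians(19);ex=np.array([np.cos(b),np.sin(b),0]);ey=np.array([-ex[1],ex[0],0]);D=np.array([460.2,-213.9,27])
P=[D+100*ex+38*ey,D+100*ex-38*ey]
print(cv2.projectPoints(np.array(P),np.array(c["rvec"],float),np.array(c["tvec"],float),c["intrinsics"],np.array(c["D"],float))[0].reshape(-1,2))
E
```

```text
time_s: 7.85
eef_pos: [484.7, -205.9, 73.2]
ee_rot: [-0.0, 0.986, 0.165, -0.0]
force: [0.5, 0.5, -4.5]
grip_width: 0.602
grip_force: 53.9
tcp [ 484.9 -206.1   73.8] shift [-0.9 -0.6 45.3] turn units [ 0.01 -0.   -0.01] [-1.000e-02 -1.000e-02  2.999e+01] tool x [0.946 0.325 0.   ]
[[263.71078945 113.02869361]
 [379.14918218 112.98694214]]
```

View pics/w3.png

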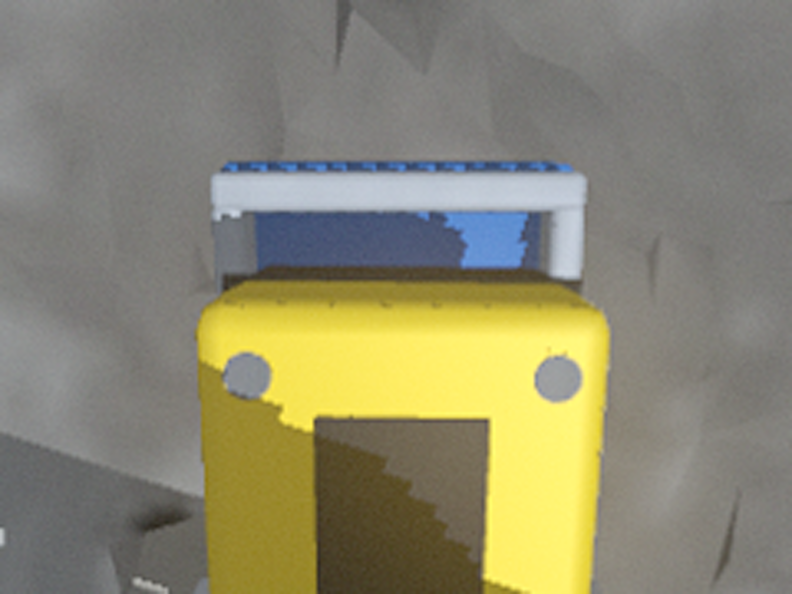

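The grey corners are at about (264,113) and (378,113), against predicted (263.7,113) and (379,113), so it is aligned. I'll lower it into the dock.

```bash
python3 -m inch '-0.9 -0.4 3 0 0 0;0 0 6 0 0 0;0 0 8 0 0 0;0 0 8 0 0 0;0 0 7 0 0 0;0 0 5 0 0 0;0 0 4 0 0 0;0 0 2 0 0 0;0 0 2 0 0 0;0 0 0 0 0 0'
```

```text
time_s: 8.78
eef_pos: [483.9, -205.9, 28.6]
ee_rot: [0.0, 0.986, 0.164, 0.0]
force: [0.4, -0.7, -6.0]
grip_width: 0.601
grip_force: 54.0
```

```bash
python3 -m inch '0 0 1 0 0 0;0 0 0.7 0 0 0;0 0 0.5 0 0 0;0 0 0.4 0 0 0;0 0 0 0 0 0;0 0 0 0 0 0;0 0 0 0 0 0;0 0 0 0 0 0;0 0 0 0 0 0;0 0 0 0 0 0'
```

```text
time_s: 9.62
eef_pos: [484.0, -206.0, 28.4]
ee_rot: [0.001, 0.986, 0.164, 0.0]
force: [-10.3, 6.5, 25.2]
grip_width: 0.603
grip_force: 57.6
```

It has seated: contact came at the expected height. I'll release, raise and look.

```bash
python3 -m inch '0 0 -0.5 0 0 0;0 0 -0.5 0 0 0;0 0 0 0 0 0;0 0 0 0 0 0;0 0 0 0 0 0;0 0 0 0 0 0;0 0 0 0 0 0;0 0 0 0 0 0;0 0 0 0 0 0;0 0 0 0 0 0' 1 && python3 -m inch '0 0 -4 0 0 0;0 0 -8 0 0 0;0 0 -15 0 0 0;0 0 -20 0 0 0;0 0 -22 0 0 0;0 0 -22 0 0 0;0 0 -20 0 0 0;0 0 -15 0 0 0;0 0 -8 0 0 0;0 0 -3 0 0 0'
python3 - <<'E'
from h import *
c=pic("wrist","w4.png"); 
b=np.radians(19);ex=np.array([np.cos(b),np.sin(b),0]);ey=np.array([-ex[1],ex[0],0]);D=np.array([460.2,-213.9,0])
h=D-57*ex; h[2]=104.5; print("head",h); go(h,19)
P=[D+85*ex+26*ey+[0,0,62],D+85*ex-26*ey+[0,0,62],h]
print(cv2.projectPoints(np.array(P),np.array(c["rvec"],float),np.array(c["tvec"],float),c["intrinsics"],np.array(c["D"],float))[0].reshape(-1,2))
print(ctrl.sense()["joints"])
E
```

```text
time_s: 10.45
eef_pos: [483.7, -205.8, 26.7]
ee_rot: [-0.0, 0.986, 0.164, -0.0]
force: [-1.1, 0.4, 0.4]
grip_width: 0.999
grip_force: 0.0
time_s: 11.28
eef_pos: [484.1, -206.1, 165.3]
ee_rot: [0.001, 0.986, 0.164, 0.001]
force: [-0.8, -0.3, -0.7]
grip_width: 1.0
grip_force: 0.0
head [ 406.30544119 -232.4573848   104.5       ]
tcp [ 484.  -206.   164.8] shift [-82.1  -0.2  60.2] turn units [ 0.01 -0.01 -0.01] [-2.000e-02 -2.000e-02  2.999e+01] tool x [0.946 0.324 0.001]
[[291.10640578 130.27078459]
 [350.75311837 130.22078948]
 [321.12059056 299.96243176]]
[-6.25336271e-01  3.75428640e-01  1.59195894e+00  1.03166487e-05
  1.17247676e+00  6.15236254e-01]
```

View pics/w4.png

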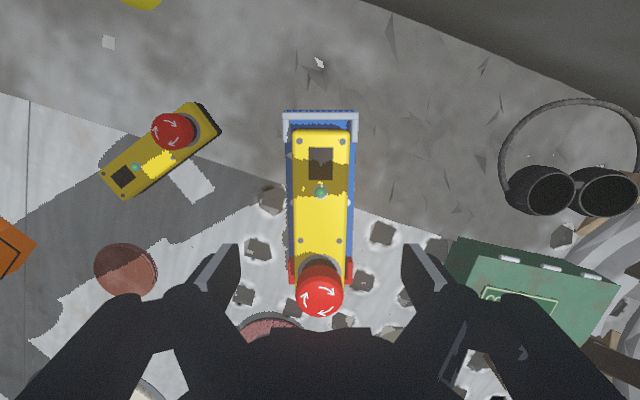

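The station sits in the dock with corners at (291,130) and (350,130), as predicted, and the head is at (321,296). I'll close the fingers, move over the button and press.

```bash
python3 -m inch '-4 0 0 0 0 0;-12 0 0 0 0 0;-18 0 0 0 0 0;-20 0 5 0 0 0;-16 0 10 0 0 0;-9 0 12 0 0 0;-3 0 12 0 0 0;0 0 8 0 0 0;0 0 4 0 0 0;0 0 0 0 0 0' 0 30
python3 - <<'E'
from h import *
go([406.3,-232.5,104.5],19)
E
```

```text
time_s: 12.17
eef_pos: [405.9, -232.0, 111.7]
ee_rot: [-0.001, 0.986, 0.164, -0.001]
force: [0.2, -0.3, -0.0]
grip_width: -0.001
grip_force: 0.0
tcp [ 405.9 -232.   111.7] shift [0.2 0.6 7.2] turn units [-0.02  0.01 -0.01] [1.000e-02 3.000e-02 2.999e+01] tool x [ 0.946  0.324 -0.001]
```

```bash
python3 -m inch '0 0.5 2 0 0 0;0 0 3 0 0 0;0 0 3 0 0 0;0 0 3 0 0 0;0 0 3 0 0 0;0 0 2 0 0 0;0 0 2 0 0 0;0 0 1 0 0 0;0 0 0 0 0 0;0 0 0 0 0 0'
```

```text
time_s: 13.0
eef_pos: [406.5, -233.0, 93.9]
ee_rot: [0.0, 0.986, 0.164, 0.0]
force: [0.8, 0.7, 4.4]
grip_width: -0.001
grip_force: 2.4
```

```bash
python3 -m inch '0 0 1 0 0 0;0 0 1 0 0 0;0 0 1 0 0 0;0 0 0.5 0 0 0;0 0 0 0 0 0;0 0 0 0 0 0;0 0 0 0 0 0;0 0 0 0 0 0;0 0 0 0 0 0;0 0 0 0 0 0'
```

```text
time_s: 13.83
eef_pos: [406.8, -233.3, 91.1]
ee_rot: [0.001, 0.986, 0.164, 0.001]
force: [-0.3, 1.0, 10.6]
grip_width: -0.004
grip_force: 5.8
```

At the stop: 10.6 N at z 91. I'll retract, open and check that it latched.

```bash
python3 -m inch '0 0 -2 0 0 0;0 0 -4 0 0 0;0 0 -6 0 0 0;0 0 -8 0 0 0;0 0 -9 0 0 0;0 0 -9 0 0 0;0 0 -7 0 0 0;0 0 -4 0 0 0;0 0 -1 0 0 0;0 0 0 0 0 0' && python3 -m inch '0 0 0 0 0 0;0 0 0 0 0 0;0 0 0 0 0 0;0 0 0 0 0 0;0 0 0 0 0 0;0 0 0 0 0 0;0 0 0 0 0 0;0 0 0 0 0 0;0 0 0 0 0 0;0 0 0 0 0 0' 1 30
python3 - <<'E'
from h import *
a=pic("wrist","w5.png"); c=pic("scene","s5.png")
im=np.vstack([cv2.resize(cv2.imread("pics/w5.png")[200:400,170:470],None,fx=1.6,fy=1.6)]); 
s=cv2.resize(cv2.imread("pics/s5.png")[120:240,300:410],None,fx=2.6,fy=2.6)
o=np.zeros((330,790,3),np.uint8);o[:im.shape[0],:im.shape[1]]=im;o[:s.shape[0],485:485+s.shape[1]]=s;cv2.imwrite("pics/c5.png",o)
for z in (104.5,94.5):
  print(cv2.projectPoints(np.array([[406.3,-232.5,z]]),np.array(a["rvec"],float),np.array(a["tvec"],float),a["intrinsics"],np.array(a["D"],float))[0].ravel(),
  cv2.projectPoints(np.array([[406.3,-232.5,z]]),np.array(c["rvec"],float),np.array(c["tvec"],float),c["intrinsics"],np.array(c["D"],float))[0].ravel())
go([406.3,-232.5,67],19)
E
```

```text
time_s: 14.67
eef_pos: [406.3, -232.9, 140.4]
ee_rot: [0.0, 0.986, 0.164, 0.0]
force: [-0.3, -0.5, -0.5]
grip_width: -0.0
grip_force: 0.0
time_s: 15.5
eef_pos: [406.3, -232.9, 140.2]
ee_rot: [0.0, 0.986, 0.164, 0.0]
force: [0.5, -0.1, -0.2]
grip_width: 1.003
grip_force: 0.0
[321.40594145 223.74474057] [385.60217139 158.85759985]
[321.36046936 218.46879513] [385.21701999 162.27882131]
tcp [ 406.3 -232.9  140.2] shift [ 0.1 -0.4 73.2] turn units [ 0.   -0.   -0.01] [-0.   -0.   29.99] tool x [0.946 0.324 0.   ]
```

View pics/c5.png

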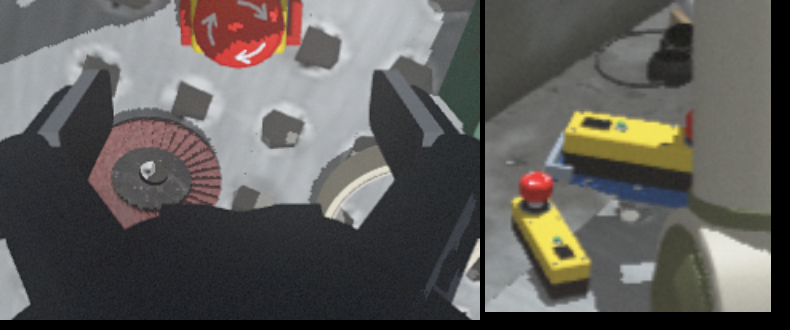

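The wrist crop shows the red head centred near column 319 with its lower rim at row 242. I'll compare the rim with projections for the up and latched heights.

```bash
cat >> h.py <<'E'
def headcheck():
    a=ctrl.capture("wrist"); i=a["image"].astype(int)
    m=((i[...,0]>150)&(i[...,1]<80)&(i[...,2]<80)).astype(np.uint8)
    m=m[:, :]; n,l,st,_=cv2.connectedComponentsWithStats(m); 
    for k in range(1,n):
        if st[k,4]>400: print("red blob x0,x1,y0,y1",st[k,0],st[k,0]+st[k,2],st[k,1],st[k,1]+st[k,3])
    t=np.linspace(0,2*np.pi,90)
    for z in(104.5,94.5):
        best=[]
        for zz in (z,z-8):
            P=np.c_[406.3+22*np.cos(t),-232.5+22*np.sin(t),0*t+zz]
            q=cv2.projectPoints(P,np.array(a["rvec"],float),np.array(a["tvec"],float),a["intrinsics"],np.array(a["D"],float))[0].reshape(-1,2); best.append(np.r_[q[:,0].min(),q[:,0].max(),q[:,1].min(),q[:,1].max()].round(1))
        print(z,*best)
E
python3 -c "
from h import *
headcheck()"
```

```text
red blob x0,x1,y0,y1 111 157 0 40
red blob x0,x1,y0,y1 302 347 219 242
104.5 [289.9 352.9 193.5 252. ] [291.1 351.7 190.3 246.8]
94.5 [291.4 351.4 189.5 245.6] [292.4 350.3 186.6 240.9]
```

The rim at 242 matches the latched height (241–246, against 247–252 for up). I'll go down round the head and grip it.

```bash
python3 -m inch '0 0.4 3 0 0 0;0 0 8 0 0 0;0 0 11 0 0 0;0 0 11 0 0 0;0 0 11 0 0 0;0 0 10 0 0 0;0 0 8 0 0 0;0 0 6 0 0 0;0 0 3 0 0 0;0 0 2 0 0 0' && python3 -m inch '0 0 0 0 0 0;0 0 0 0 0 0;0 0 0 0 0 0;0 0 0 0 0 0;0 0 0 0 0 0;0 0 0 0 0 0;0 0 0 0 0 0;0 0 0 0 0 0;0 0 0 0 0 0;0 0 0 0 0 0' 0 35
```

```text
time_s: 16.48
eef_pos: [406.4, -233.2, 66.8]
ee_rot: [-0.0, 0.986, 0.164, -0.0]
force: [-0.6, -0.6, 1.0]
grip_width: 0.996
grip_force: 0.0
time_s: 17.32
eef_pos: [406.5, -233.3, 67.3]
ee_rot: [0.0, 0.986, 0.164, 0.0]
force: [-1.5, 1.8, 5.7]
grip_width: 0.503
grip_force: 37.4
```

```bash
python3 -m inch '0 0 0 0 0 0.4;0 0 0 0 0 0.8;0 0 0 0 0 1;0 0 0 0 0 1;0 0 0 0 0 1;0 0 0 0 0 1;0 0 0 0 0 1;0 0 0 0 0 1;0 0 0 0 0 1;0 0 0 0 0 1' && python3 -m inch '0 0 0 0 0 1;0 0 0 0 0 0.8;0 0 0 0 0 0.5;0 0 0 0 0 0;0 0 0 0 0 0;0 0 0 0 0 0;0 0 0 0 0 0;0 0 0 0 0 0;0 0 0 0 0 0;0 0 0 0 0 0' && python3 -c "
from h import *
s=ctrl.sense();print(s['wrist_torque'],s['force'],s['joints'])"
```

```text
time_s: 18.15
eef_pos: [406.1, -233.8, 67.2]
ee_rot: [0.001, 0.95, -0.314, -0.0]
force: [-4.8, -0.7, 3.4]
grip_width: 0.5
grip_force: 37.4
time_s: 18.98
eef_pos: [406.5, -233.3, 67.2]
ee_rot: [0.0, 0.906, -0.423, 0.0]
force: [-3.9, -1.8, 3.6]
grip_width: 0.506
grip_force: 37.3
[-0.51117797  1.01904676  0.00827625] [-3.85602439 -1.7702933   3.61477438] [-7.71792357e-01  4.02215071e-01  1.85708713e+00 -1.09301630e-04
  8.82221124e-01  1.67278350e+00]
```

Turned 69° clockwise (1.2 rad). I'll open, rise straight up and look.

```bash
python3 -m inch '0 0 0 0 0 0;0 0 0 0 0 0;0 0 0 0 0 0;0 0 0 0 0 0;0 0 0 0 0 0;0 0 0 0 0 0;0 0 0 0 0 0;0 0 0 0 0 0;0 0 0 0 0 0;0 0 0 0 0 0' 1 && python3 -m inch '0 0 -3 0 0 0;0 0 -8 0 0 0;0 0 -12 0 0 0;0 0 -16 0 0 0;0 0 -16 0 0 0;0 0 -16 0 0 0;0 0 -14 0 0 0;0 0 -10 0 0 0;0 0 -6 0 0 0;0 0 -2 0 0 0' && python3 -m inch '0 0 0 0 0 -0.5;-10 0 0 0 0 -1;-10 0 0 0 0 -1;-10 0 0 0 0 -1;-10 0 0 0 0 -1;-10 0 0 0 0 -1;-5 0 0 0 0 -1;0 0 0 0 0 -1;0 0 0 0 0 -1;0 0 0 0 0 -1' && python3 -c "
from h import *
headcheck(); pic('wrist','w6.png')
s=ctrl.sense();print(s['force'])"
```

```text
time_s: 19.82
eef_pos: [406.5, -233.3, 67.2]
ee_rot: [-0.0, 0.906, -0.423, 0.0]
force: [0.5, 0.2, -0.2]
grip_width: 0.998
grip_force: 0.0
time_s: 20.65
eef_pos: [406.7, -233.5, 171.5]
ee_rot: [0.0, 0.906, -0.423, 0.001]
force: [-0.5, -0.4, 0.3]
grip_width: 1.003
grip_force: 0.0
time_s: 21.48
eef_pos: [360.9, -203.2, 169.9]
ee_rot: [-0.0, 0.998, 0.063, -0.0]
force: [0.3, -0.1, 0.7]
grip_width: 0.999
grip_force: 0.0
red blob x0,x1,y0,y1 147 187 0 34
red blob x0,x1,y0,y1 338 396 128 185
104.5 [338.9 396.9 128.  185.9] [338.3 394.2 127.5 183.4]
94.5 [338.1 393.6 127.3 182.8] [337.5 391.1 126.8 180.4]
[0.72488702 0.14624118 0.15774686]
```

View pics/w6.png

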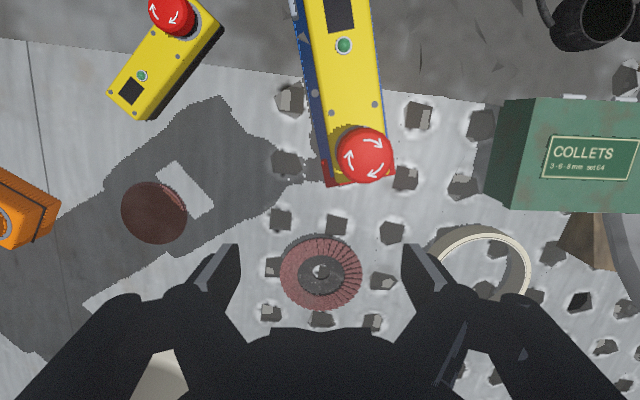

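The head spans (338–396, 128–185), matching the up height, and the station is still in its dock. I'll wait a moment, confirm and hand in.

```bash
python3 -m inch '0 0 -10 0 0 0;0 0 -10 0 0 0;0 0 0 0 0 0;0 0 0 0 0 0;0 0 0 0 0 0;0 0 0 0 0 0;0 0 0 0 0 0;0 0 0 0 0 0;0 0 0 0 0 0;0 0 0 0 0 0' && python3 -c "
from h import *
headcheck()
print(ctrl.finish_job())"
```

```text
time_s: 22.42
eef_pos: [361.2, -203.4, 190.1]
ee_rot: [-0.0, 0.998, 0.06, -0.0]
force: [0.6, 0.2, 0.5]
grip_width: 0.993
grip_force: 0.0
red blob x0,x1,y0,y1 160 196 0 41
red blob x0,x1,y0,y1 334 390 127 181
104.5 [336.8 389.9 126.7 179.9] [336.3 387.7 126.3 177.7]
94.5 [336.1 387.1 126.1 177.2] [335.7 385.  125.7 175.3]
the job is handed in; nothing more can be done
None
```

The job is handed in at about 22 s: the yellow station is in its dock with the button at the red end, and the button latched when pressed, popped back up when turned clockwise and stayed up in the last wrist-camera check; the arm's path stayed clear of the oil bottle.

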